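Clear the drilling jig and hang its template on the two pins

ROBOT

A 7-joint arm with a two-finger parallel gripper is mounted at the origin on the work surface. World frame = base frame: x ahead of the robot, y to its left, z up, the work surface at z = 0. Lengths are in mm, angles in rad, forces in N, time in s.
With the tool pointing down it reaches from about 425 to 925 mm from the base axis. Payload 6.8 kg.
Tool frame: the origin (TCP) lies midway between the tips of the shut fingers; the grasp point (between the pads) lies 19 mm behind it; z points along the fingers, y is the line along which they close (so a half turn about z gives the same grasp; the last joint's range is limited). The gripper opens to 88 mm and grips with 3 to 60 N. Pads are 20 mm wide; open, the fingers measure 115 mm over their backs; the gripper's body (75 mm by 178 mm) begins 61 mm behind the grasp point.
Start: joints at [-1.365, 0.477, 0.022, 1.555, -0.011, 1.109, -0.083], TCP at [208.352, 642.057, 222.664] pointing down, gripper open.
Joint ranges: [-2.96, 2.96], [-0.34, 2.1], [-1.41, 1.46], [0.24, 2.44], [-1.37, 4.51], [0.17, 1.92], [-2.96, 2.96]. Speed limits (rad/s): [2.39, 2.39, 3.14, 3.14, 3.14, 3.14, 3.14].

INTERFACE

Orientations are given as [roll, pitch, yaw] about the fixed x, y, z axes, in that order (R = Rz(yaw) Ry(pitch) Rx(roll)).
In Python, from rig import readout, viewer, manip, finder gives the robot as it stands.
- The arm moves only by the shell command python3 -m jog 'ROWS' [FORCE]. ROWS is JSON, a list of rows, each a list of 7 numbers: the opening, from -1 (shut) to 1 (fully open), then the shift along the tool's x, y, z in units of 0.04 m (1.0 is 0.04 m), then the turn, a rotation vector about the tool's x, y, z in units of 0.12 rad (1.0 is 0.12 rad). In form: [[hand, dx, dy, dz, rx, ry, rz], ...]. A call has 1 to 8 rows; each row shifts and turns the commanded pose from where the row before left it, along the tool's axes as they then stand; what a row does not reach is not made up. A row lasts 1/12 s, in which the tool goes at most 41.7 mm and 7.16 degrees, less where a joint would pass 70% of its speed; a pose out of reach is approached as far as the arm can. A call with a number of a shift or a turn outside -1 to 1 is refused whole. A call with a gripper value outside its range is refused whole. The fingers move at their own pace and stop on an object; FORCE is the grip in N (left out, the last holds). Time passes only in rows, so rows that do not move let the fingers close. It gives the time, the measured TCP pose, the force, the opening and the grip force at its end, in the units of the state.
- readout.get_state(): the state, without advancing time (a new reading comes with each control period).
- viewer.capture(name): name is "scene" or "top" or "wrist"; returns a dict with "frame" (400x640x3 uint8, red, green, blue), "intrinsics" (3x3 intrinsics, pixels), "pose" (4x4, takes a point from camera to world coordinates); the wrist camera has in their place "mount" (4x4, takes a point from camera to tool coordinates, whose origin is the TCP and whose axes are the flange's). Camera axes: x right, y down, z forward; pixel columns grow to the right and rows downward; lengths in mm; the calibration is good to about 2 mm. A picture is of the moment at which its call begins: read the wrist's pose just before it. There is no depth.
- manip.finish_job(): hands the job in; it is judged then, once.
Trained networks look in a picture, given as the dict that the camera call returned (one of the last four; its "shot" number tells which), for a name from the list of things; names that differ only in an ending like _2 or _b are one class to them, and where a whole thing is asked for, a point or a joint stands for the part that bears it (a point fixed in the world has none). Each returns a list of dicts, best first, with "p" (0 to 1); they miss things now and then, are a little off and sometimes report something else, mostly with a low value. They report only what shows in the picture. A call takes as long as a camera call. They do not tell look-alikes from the thing itself.
- finder.find_in(picture, label): "extent" ([left, top, width, height] in pixels, round what is visible of it).
- finder.silhouettes(picture, label): "region" (400x640 bool, what is visible of it) and "extent" ([left, top, width, height] in pixels, round what is visible of it).
- finder.pinpoint(picture, label): "centre" ([column, row] in pixels: a listed point, or the origin of a listed thing).
The state is a dict: "clock": time; "joint_positions": joint angles; "qvel": joint speeds; "joint_efforts": joint torques, N m; "tcp_pos": TCP position; "tool_rot": TCP orientation; "force": force on the tool from outside, world axes, zero at the start; "ft_torque": the same for the moment, N m; "finger_gap": finger opening in mm; "finger_force": force on a finger pad.
Only numpy, scipy, OpenCV 4.12 (cv2) and the standard library are available. Lean on these libraries where they do the work, as an engineer would, in place of code of your own. Each camera call takes 0.05 s, during which the arm holds its last target. There are 200 camera calls.

TASK

A steel setting block has been left on the sloping face of the drilling jig: put it back in its own slot on the rack, the one cut to its width. Then hang the drilling template on the jig's two pins, holes at the upper side, so that it lies flush on the slope, and let go. The pin bar may be clamped anywhere along its cross slot, so feel for the pins gently without forcing, and leave the narrow block, jar, screwdriver and tin where they are.

Things in the scene. Friction and masses are not known exactly. Their poses are not given: they have to be found in the camera images.
- fixture: The drilling jig, fixed: dark steel base 150 x 190 x 12 mm carrying a plain metal face that slopes 30 degrees, low edge at its -x side, which faces away from the robot (give or take 15 degrees), upper edge 85 mm above the bench on the robot's side. Origin: centre of the base's underside; z up.
- face: The jig's sloping face, part of the fixture, 120 mm (x) by 170 mm (y). Origin at the centre of its surface, 55 mm above the bench; x points up the slope (to the robot), y level across it, z square out of it (30 degrees from vertical, leaning away from the robot). A ledge 8 mm wide, 10 mm high runs along the low edge, inner side at x = -52 mm.
- pin_slot (a point): Middle of the cross slot in the face (face x = +34 mm), not of the pins. Two rigid pins 100 mm apart in y stand square on the face here: 10 mm thick for 10 mm, then tapering to 4 mm tips at 16 mm. Their bar is clamped hard somewhere along the slot: the middle between the pins is at face y -8 to +8 mm, not reported, to be seen or felt.
- template: Loose steel template, 280 to 460 g: plate 90 (x) by 140 (y) by 8 mm with a black grab block on its middle, 50 (x) by 20 (y) by 36 mm high (top 44 mm above the underside). Origin: centre of the underside; z to the grab block's side. Starts flat on the bench right of the jig, x roughly to the robot. Hung: x up the slope, underside on the face, origin at face x = +4 mm. Four blind bushings near its -x edge are dummies.
- hole_l (a point): Centre of one of the template's two round through holes, 12 mm wide, at template x = +30, y = +50 mm, at the underside.
- hole_r (a point): Centre of one of the template's two round through holes, 12 mm wide, at template x = +30, y = -50 mm, at the underside.
- setting_block: Loose plain steel block, 56 mm (x) by 24 mm (y) by 30 mm high (z), 310 g. Origin: centre of its underside. Starts on the sloping face, its underside on the face, its x up the slope and its end against the ledge.
- rack: Fixed plywood board 120 x 250 x 12 mm flat on the bench left of the jig; the three slot blocks stand in a row on it. Origin: centre of its underside.
- slot_24: The setting block's own slot: fixed wooden block 84 (x) by 56 (y) by 15 mm high on the rack, with an open pocket 62 (x) by 29 (y) by 10 mm deep in its middle, pocket floor 5 mm above the origin. Origin: centre of the underside. The setting block lies in it on its underside, x along x (either way round), 20 mm proud. The three slot blocks change places.
- slot_16: Like slot_24 with a pocket 21 mm (y) wide; holds the narrow block.
- slot_32: Like slot_24 with a pocket 37 mm (y) wide, empty; too wide to be the setting block's own.
- block_16: Narrow steel block 56 x 16 x 30 mm in its slot, 210 g; leave it alone. Origin: centre of its underside.
- jar: Glass jar with steel lid, 64 mm wide, 85 mm high, beyond the gap between jig and rack; leave it alone. Origin: centre of its underside.
- screwdriver: Screwdriver lying beyond the template; leave it alone. Origin: under its middle.
- tin: Open round steel tin with sloping sides, 100 mm wide, 50 mm high, beyond the rack; leave it alone. Origin: centre of its underside.
There are look-alikes about, which are no part of the job. What is shaped like the setting_block but yellow is not meant.

How it is judged:
By the outcome, as a careful person would: the job done as asked, in the order asked, and still so for the second after the job is handed in, with the robot touching nothing.
It also fails if it takes over 64 s, if anything falls off the work surface, if the arm or the gripper's body presses on something with over 40 N, if the wrist force passes 120 N, or if a joint passes its speed limit or range.

## Working session

There is one attempt and no reset: what is moved stays moved. The work goes in short steps, Python scripts to look and compute and a shell command to move; the robot and the scene stay as the last step left them, time stands still between calls to the robot, and variables do not carry over. Pictures are saved under pics/ and viewed, at most 13 in all, crops included, and the job is handed in when it is done.

```bash
ls; mkdir -p pics
python3 - <<'E'
from rig import readout, viewer, manip, finder
import cv2,numpy as np
s=readout.get_state(); print({k:np.round(v,3).tolist() for k,v in s.items()})
ims=[]
for n in ("scene","top"):
    d=viewer.capture(n); ims.append(d["frame"]); print(n,np.round(d["intrinsics"],1).tolist(),np.round(d["pose"],3).tolist())
    cv2.imwrite(f"pics/{n}0.png",d["frame"][:,:,::-1])
    for l in ["fixture","pin_slot","template","hole_l","hole_r","setting_block","rack","slot_24","slot_16","slot_32","block_16","jar","tin","screwdriver"]:
        print(n,l,[(np.round(r["centre"],1).tolist(),round(r["p"],2)) for r in finder.pinpoint(d,l)[:3]])
d=viewer.capture("wrist");print(np.round(d["intrinsics"],1).tolist(),np.round(d["mount"],3).tolist())
E
```

```text
pics
{'clock': 0.0, 'joint_positions': [-1.365, 0.478, 0.022, 1.556, -0.012, 1.109, -0.083], 'qvel': [0.001, -0.001, -0.0, 0.0, 0.002, 0.0, 0.002], 'joint_efforts': [-0.001, -58.284, 1.534, -27.262, -0.054, 0.017, 0.0], 'tcp_pos': [208.184, 641.443, 221.702], 'tool_rot': [-3.14, 0.0, 2.828], 'force': [0.224, -0.658, -0.058], 'ft_torque': [0.026, 0.005, 0.038], 'finger_force': 0.0, 'finger_gap': 87.666}
scene [[406.0, 0.0, 316.6], [0.0, 406.0, 200.0], [0.0, 0.0, 1.0]] [[-0.874, 0.294, -0.386, 917.249], [0.485, 0.562, -0.67, 606.397], [0.02, -0.773, -0.634, 641.42], [0.0, 0.0, 0.0, 1.0]]
scene fixture [([312.8, 207.3], 0.64), ([271.7, 142.4], 0.24)]
scene pin_slot [([321.0, 178.5], 0.57), ([386.1, 280.8], 0.18)]
scene template [([267.2, 153.0], 0.62)]
scene hole_l [([286.1, 160.1], 0.98), ([271.4, 144.8], 0.84), ([405.7, 315.2], 0.63)]
scene hole_r [([286.1, 160.1], 0.98), ([271.4, 144.8], 0.84), ([405.7, 315.2], 0.63)]
scene setting_block [([306.8, 197.6], 0.8), ([273.3, 255.8], 0.77), ([236.0, 214.5], 0.7)]
scene rack [([406.3, 320.7], 0.77)]
scene slot_24 [([436.7, 345.8], 0.89), ([
[... 910 characters left out ...]
67.4, 266.8], 0.81), ([300.0, 141.4], 0.77), ([340.9, 190.6], 0.7)]
top rack [([212.4, 199.2], 0.7)]
top slot_24 [([238.7, 200.0], 0.62), ([209.3, 196.3], 0.56)]
top slot_16 [([238.7, 200.0], 0.62), ([209.3, 196.3], 0.56)]
top slot_32 [([238.7, 200.0], 0.62), ([209.3, 196.3], 0.56)]
top block_16 [([238.4, 198.6], 0.71), ([439.4, 198.5], 0.64)]
top jar [([260.0, 133.0], 0.87)]
top tin [([204.0, 145.7], 0.59), ([343.9, 197.4], 0.39), ([185.3, 195.8], 0.38)]
top screwdriver [([433.7, 135.0], 0.78), ([184.7, 194.2], 0.49)]
[[340.5, 0.0, 320.3], [0.0, 340.5, 197.7], [0.0, 0.0, 1.0]] [[0.0, -0.967, -0.255, 69.012], [1.0, -0.0, 0.001, 1.004], [-0.001, -0.255, 0.967, -161.069], [0.0, 0.0, 0.0, 1.0]]
```

```bash
python3 - <<'E'
import cv2,numpy as np
t=cv2.imread("pics/top0.png")[100:300,160:490]; s=cv2.imread("pics/scene0.png")
cv2.imwrite("pics/a.png",cv2.resize(t,None,fx=2.4,fy=2.4,interpolation=cv2.INTER_CUBIC))
cv2.imwrite("pics/b.png",cv2.resize(s[110:390,160:480],None,fx=2.1,fy=2.1,interpolation=cv2.INTER_CUBIC))
E
cat > h.py <<'E'
from rig import readout, viewer, manip, finder
import cv2,numpy as np
from scipy.spatial.transform import Rotation as R
def state(): return readout.get_state()
def toolT(s=None):
    s=s or state(); T=np.eye(4); T[:3,:3]=R.from_euler('xyz',s["tool_rot"]).as_matrix(); T[:3,3]=s["tcp_pos"]; return T
def cap(n):
    T=toolT() if n=="wrist" else None
    d=viewer.capture(n); d["T"]=T@d["mount"] if T is not None else np.array(d["pose"]); return d
def ray(d,uv):
    v=np.linalg.inv(d["intrinsics"])@[uv[0],uv[1],1]; return d["T"][:3,3],d["T"][:3,:3]@v
def onplane(d,uv,z=0,p0=None,n=None):
    o,v=ray(d,uv); n=np.array([0,0,1.]) if n is None else n; p0=np.array([0,0,z]) if p0 is None else p0
    return o+v*((p0-o)@n/(v@n))
def proj(d,P):
    P=np.atleast_2d(P); q=(np.linalg.inv(d["T"])@np.c_[P,np.ones(len(P))].T)[:3]; q=d["intrinsics"]@q; return (q[:2]/q[2]).T
def tri(*obs):
    A=np.zeros((3,3));b=np.zeros(3)
    for d,uv in obs:
        o,v=ray(d,uv); v/=np.linalg.norm(v); M=np.eye(3)-np.outer(v,v); A+=M;b+=M@o
    return np.linalg.solve(A,b)
def rows(Pt,Rt):
    """remaining motion from current pose to target, in tool axes: units"""
    T=toolT(); d=T[:3,:3].T@(np.array(Pt)-T[:3,3])/40; w=R.from_matrix(T[:3,:3].T@Rt).as_rotvec()/0.12
    return np.round(d,2),np.round(w,2)
E
```

```text
(no output)
```

View pics/a.png

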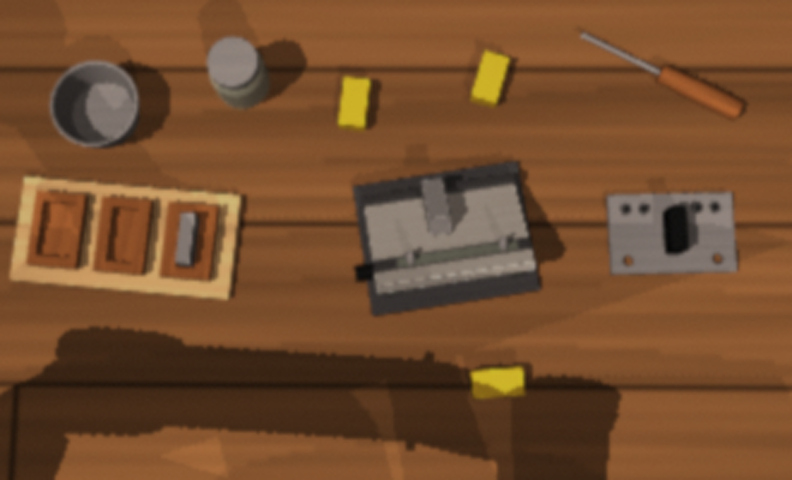

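View pics/b.png

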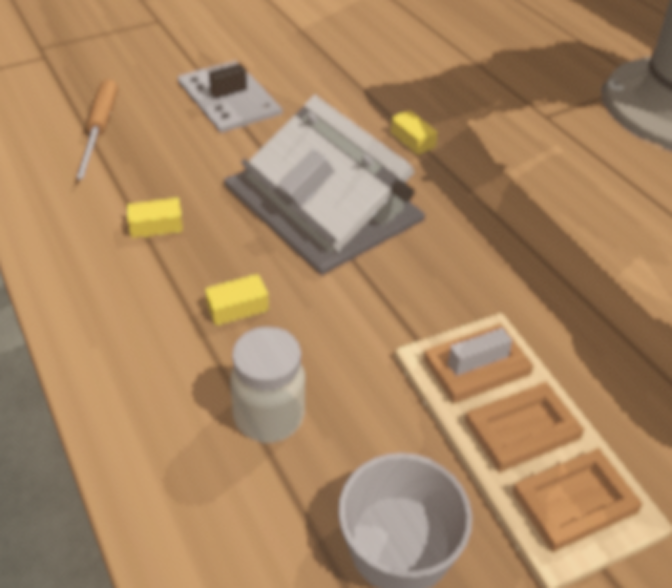

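Run:
```python
from h import *
d=cap("top"); f=lambda u,v:[160+u/2.4,100+v/2.4]
g=lambda pts,z:np.array([onplane(d,f(*p),z) for p in pts])
def rep(n,pts,z):
    P=g(pts,z); c=P.mean(0); e=np.linalg.norm(np.roll(P,-1,0)-P,axis=1); a=P[0]+P[1]-P[2]-P[3]
    print(n,c.round(0),"edges",e.round(0),"updir yaw",np.degrees(np.arctan2(a[1],a[0])).round(1))
rep("base",[(355,186),(518,162),(541,288),(374,315)],12)
rep("templ",[(607,194),(734,192),(738,271),(610,274)],8)
rep("grab",[(666,206),(688,206),(688,254),(664,254)],44)
rep("rack",[(25,176),(243,195),(231,299),(11,280)],12)
rep("slotL",[(38,190),(88,194),(80,269),(30,265)],27)
rep("slotM",[(103,195),(154,199),(147,275),(95,270)],27)
rep("slotR",[(168,201),(218,205),(212,280),(161,276)],27)
for n,p,z in(("jar",(235,60),85),("tin",(95,104),50)): print(n,onplane(d,f(*p),z).round())
```

```text
base [547. -56.  12.] edges [187. 146. 188. 148.] updir yaw 9.0
templ [ 553. -309.    8.] edges [143.  90. 143.  91.] updir yaw 0.4
grab [ 550. -306.   44.] edges [24. 53. 26. 53.] updir yaw -3.3
rack [546. 305.  12.] edges [251. 119. 250. 120.] updir yaw -4.6
slotL [552. 379.  27.] edges [57. 85. 56. 85.] updir yaw -3.0
slotM [546. 304.  27.] edges [58. 86. 59. 85.] updir yaw -3.1
slotR [540. 231.  27.] edges [57. 85. 57. 85.] updir yaw -3.0
jar [730. 177.  85.]
tin [691. 339.  50.]
```

```bash
python3 -m jog '[[1,-0.86,-0.47,0,0,0,0],[1,-0.86,-0.47,0,0,0,0],[1,-0.86,-0.47,0,0,0,0],[1,-0.86,-0.47,0,0,0,0],[1,-0.86,-0.47,0,0,0,0],[1,-0.86,-0.47,0,0,0,0],[1,-0.86,-0.47,0,0,0,0],[1,-0.86,-0.47,0,0,0,0]]'; python3 -m jog '[[1,-0.86,-0.47,0,0,0,-0.5],[1,-0.86,-0.47,0,0,0,-0.5],[1,-0.86,-0.47,0,0,0,-0.6],[1,-0.86,-0.47,0,0,0,-0.6],[1,0,0,0,0,0,0],[1,0,0,0,0,0,0]]'
python3 - <<'E'
from h import *
s=state();print(np.round(s["tcp_pos"],1),np.round(s["tool_rot"],3))
d=cap("wrist"); cv2.imwrite("pics/w1.png",d["frame"][:,:,::-1]); np.savez("w1",T=d["T"],K=d["intrinsics"])
E
```

```text
clock: 2.27
tcp_pos: [424.8, 412.6, 223.0]
tool_rot: [3.141, 0.0, 2.828]
force: [-0.1, -0.3, 0.4]
finger_gap: 88.0
finger_force: 0.0
clock: 2.77
tcp_pos: [543.3, 308.0, 222.6]
tool_rot: [-3.141, 0.001, 3.086]
force: [-0.6, 0.3, -0.5]
finger_gap: 87.5
finger_force: 0.0
[543.3 308.  222.6] [-3.141e+00  1.000e-03  3.086e+00]
```

View pics/w1.png

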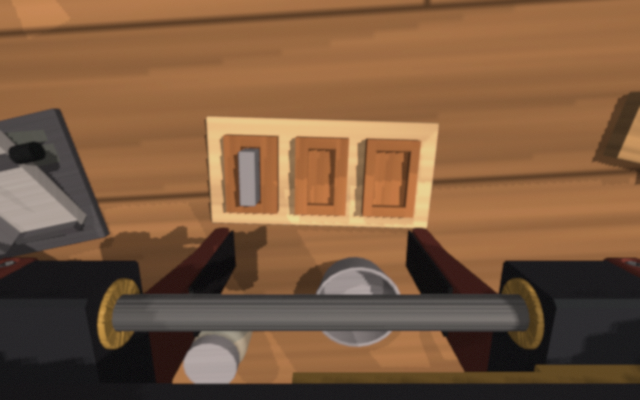

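The middle slot (about (320,177), opening about 27 px) is narrower than the right one (35 px), so the middle one is slot_24. Now I'll compute its pose and the move to look at the jig.

```bash
cat >> h.py <<'E'
def load(n):
    z=np.load(n+".npz"); return {"T":z["T"],"intrinsics":z["K"]}
def snap(n):
    d=cap("wrist"); cv2.imwrite(f"pics/{n}.png",d["frame"][:,:,::-1]); np.savez(n,T=d["T"],K=d["intrinsics"]); return d
def facerot(yaw=189.):
    a=np.radians(yaw); h=np.array([np.cos(a),np.sin(a),0]); c,s=np.cos(np.pi/6),np.sin(np.pi/6)
    x=c*h+s*np.array([0,0,1]); z=-s*h+c*np.array([0,0,1]); return np.c_[x,np.cross(z,x),z]
def toolface(yaw=189.):
    F=facerot(yaw); return np.c_[F[:,0],-F[:,1],-F[:,2]]   # tool x up the slope, z into face
E
python3 - <<'E'
from h import *
d=load("w1")
P=np.array([onplane(d,p,27) for p in [(296,137),(349,138),(345,217),(292,215)]])
a=P[0]+P[1]-P[2]-P[3]
print(P.mean(0).round(1),np.linalg.norm(np.roll(P,-1,0)-P,axis=1).round(1),np.degrees(np.arctan2(a[1],a[0])))
print("slot proj", proj(d,[[546,304,27]]))
img=cv2.imread("pics/w1.png")
Fc=np.array([547,-56,55.]);F=facerot()
print("face z",F[:,2],"tool euler",R.from_matrix(toolface()).as_euler('xyz'))
# look pose: TCP 110 mm off face along normal
p=Fc+F@[0,0,110.]; print(p,rows(p,toolface()))
E
```

```text
[547.1 308.8  27. ] [54.9 85.9 58.3 84.8] 173.95256951272182
slot proj [[315.87341961 177.12890205]]
face z [0.49384417 0.07821723 0.8660254 ] tool euler [-3.14159265 -0.52359878 -2.98451302]
[601.32285873 -47.39610442 150.26279442] (array([-1.96, -8.85,  1.8 ]), array([ 0.46,  4.35, -1.71]))
```

```bash
python3 -m jog '[[1,-0.2,-0.98,0.2,0,0,0],[1,-0.2,-0.98,0.2,0,0,0],[1,-0.2,-0.98,0.2,0,0,0],[1,-0.2,-0.98,0.2,0,0,0],[1,-0.2,-0.98,0.2,0,0,0],[1,-0.2,-0.98,0.2,0,0,0],[1,-0.2,-0.98,0.2,0,0,0],[1,-0.2,-0.98,0.2,0,0,0]]' >/dev/null; python3 -m jog '[[1,-0.3,-1,0.2,0,0,0],[1,0,0,0,0.09,0.87,-0.34],[1,0,0,0,0.09,0.87,-0.34],[1,0,0,0,0.09,0.87,-0.34],[1,0,0,0,0.09,0.87,-0.34],[1,0,0,0,0.09,0.87,-0.34],[1,0,0,0,0,0,0],[1,0,0,0,0,0,0]]'
python3 - <<'E'
from h import *
s=state();print(np.round(s["tcp_pos"],1),np.round(s["tool_rot"],3))
d=snap("w2")
E
```

```text
clock: 4.15
tcp_pos: [599.4, -42.7, 148.8]
tool_rot: [3.14, -0.525, -2.979]
force: [-0.8, -0.5, 0.4]
finger_gap: 87.5
finger_force: 0.0
[599.4 -42.7 148.8] [ 3.14  -0.525 -2.979]
```

View pics/w2.png

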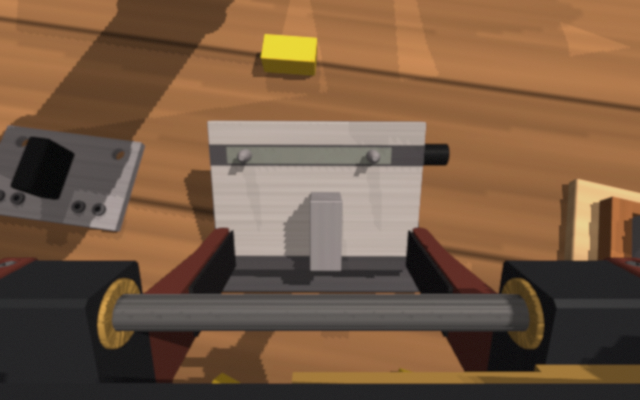

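Run:
```python
import cv2
i=cv2.imread("pics/w2.png")[112:278,195:455]
cv2.imwrite("pics/w2c.png",cv2.resize(i,None,fx=3,fy=3,interpolation=cv2.INTER_CUBIC))
```

```text
(no output)
```

View pics/w2c.png

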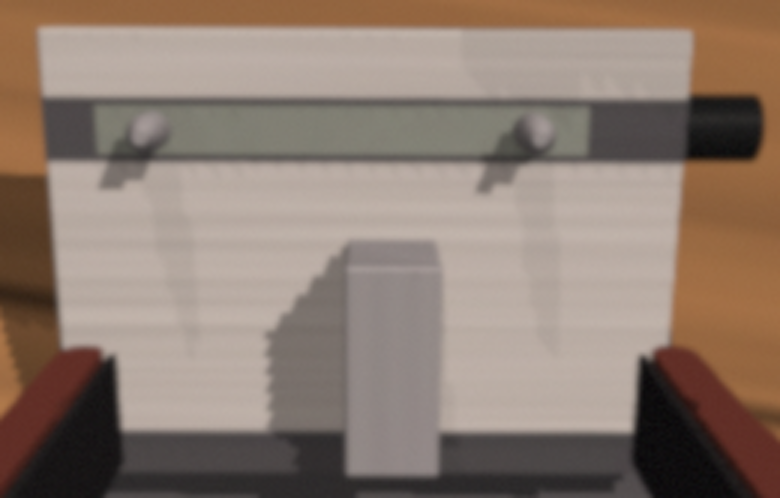

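Run:
```python
from h import *
from scipy.optimize import least_squares
d=load("w2"); c=lambda u,v:np.array([195+u/3,112+v/3])
obs=[([60,85,0],c(40,28)),([60,-85,0],c(692,31)),([34,85,0],c(45,129)),([34,-85,0],c(688,129))]
for o in obs: pass
def pose(q): return np.array([q[0],q[1],q[3]]),facerot(q[2])
def res(q):
    C,F=pose(q); r=[(proj(d,C+F@np.array(P))[0]-uv) for P,uv in obs]
    return np.r_[np.ravel(r),(q[3]-55)/1.0]
s=least_squares(res,[547,-56,189,55]); print(s.x.round(2),s.fun.round(2))
C,F=pose(s.x)
inv=lambda uv,z=0: F.T@(onplane(d,uv,p0=C+F[:,2]*z,n=F[:,2])-C)
print("bar ends",inv(c(95,130)).round(1),inv(c(590,130)).round(1))
print("pins proj base/tip for yoff 6:",[((proj(d,C+F@np.array([34,6+y,z]))[0]-[195,112])*3).round(0) for y in(50,-50) for z in (0,16)])
print("blk top corners",[inv(c(*p),30).round(1) for p in [(348,268),(440,268),(440,475),(347,475)]])
print("blk base upper",[inv(c(*p),0).round(1) for p in [(350,242),(436,242)]])
```

```text
[547.94 -52.72 189.14  53.94] [-1.07  0.01  1.23 -0.5  -0.04 -0.09 -0.12  0.37 -1.06]
bar ends [33.7 71.8  0. ] [ 34.  -59.2   0. ]
pins proj base/tip for yoff 6: [array([155., 129.]), array([141., 138.]), array([533., 130.]), array([542., 138.])]
blk top corners [array([ 4.2,  4.2, 30. ]), array([  4.3, -18.2,  30. ]), array([-51. , -19.2,  30. ]), array([-51. ,   4.7,  30. ])]
blk base upper [array([3.3, 4.5, 0. ]), array([  3.4, -19. ,   0. ])]
```

```bash
cat >> h.py <<'E'
C=np.array([547.9,-52.7,55.]);F=facerot(189.1);TF=toolface(189.1)
def face(p): return C+F@np.array(p,float)
def show():
    s=state(); T=toolT(s); print("t",round(s["clock"],2),"tcp",np.round(s["tcp_pos"],1),"rot",np.round(s["tool_rot"],3),"face",(F.T@(T[:3,3]-C)).round(1),"f(face)",(F.T@np.array(s["force"])).round(1),"fw",np.round(s["force"],1),"gap",round(s["finger_gap"],1),"ff",round(s["finger_force"],1))
E
python3 - <<'E'
from h import *
show(); print(rows(face([-24,-7.1,60]),TF),rows(face([-24,-7.1,13]),TF))
E
```

```text
t 4.2 tcp [599.1 -43.8 150.1] rot [ 3.141 -0.523 -2.981] face [  2.5  -0.7 108.4] f(face) [ 0.1  0.2 -0.2] fw [-0.1 -0.3 -0.2] gap 88.0 ff 0.0
(array([-0.66,  0.16,  1.21]), array([0.  , 0.01, 0.01])) (array([-0.66,  0.16,  2.39]), array([0.  , 0.01, 0.01]))
```

```bash
python3 -m jog '[[1,-0.33,0.08,0.6,0,0,0],[1,-0.33,0.08,0.6,0,0,0],[0.2,0,0,0,0,0,0],[0.0,0,0,0.4,0,0,0],[0.0,0,0,0.4,0,0,0],[0,0,0,0.38,0,0,0],[0,0,0,0,0,0,0],[0,0,0,0,0,0,0]]' 30
python3 - <<'E'
from h import *
show()
E
```

```text
clock: 4.87
tcp_pos: [573.8, -43.0, 57.0]
tool_rot: [3.141, -0.522, -2.983]
force: [0.2, -0.1, 0.5]
finger_gap: 51.4
finger_force: 0.0
t 4.87 tcp [573.8 -43.   57. ] rot [ 3.141 -0.522 -2.983] face [-22.4  -5.5  15.2] f(face) [0.1 0.2 0.5] fw [ 0.2 -0.1  0.5] gap 51.4 ff 0.0
```

```bash
python3 -m jog '[[0,-0.04,0.03,0.05,0,0,0],[-1,0,0,0,0,0,0],[-1,0,0,0,0,0,0],[-1,0,0,0,0,0,0],[-1,0,0,0,0,0,0],[-1,0,0,0,0,0,0],[-1,0,0,0,0,0,0]]' 30
python3 - <<'E'
from h import *
show()
E
```

```text
clock: 5.45
tcp_pos: [574.7, -41.8, 53.1]
tool_rot: [3.141, -0.523, -2.983]
force: [1.7, -0.9, 3.5]
finger_gap: 24.1
finger_force: 30.0
t 5.45 tcp [574.7 -41.8  53.1] rot [ 3.141 -0.523 -2.983] face [-25.3  -6.5  12.4] f(face) [0.4 1.2 3.8] fw [ 1.7 -0.9  3.5] gap 24.1 ff 30.0
```

```bash
python3 -m jog '[[-1,0.05,0,-0.4,0,0,0],[-1,0,0,-0.9,0,0,0],[-1,0,0,-0.9,0,0,0],[-1,0,0,-0.9,0,0,0],[-1,0,0,0,0,0,0]]'
python3 - <<'E'
from h import *
show()
a=np.radians(175.5); RT=R.from_euler('xyz',[np.pi,0,a]).as_matrix()
print(rows([546.5,306,150],RT)); T=toolT(); print((RT.T@(np.array([546.5,306,150])-T[:3,3])/40).round(2))
E
```

```text
clock: 5.87
tcp_pos: [638.7, -31.3, 166.2]
tool_rot: [-3.141, -0.513, -2.982]
force: [0.3, 0.4, -1.4]
finger_gap: 24.2
finger_force: 30.0
t 5.87 tcp [638.7 -31.3 166.2] rot [-3.141 -0.513 -2.982] face [-25.   -6.8 142.8] f(face) [-1.  -0.4 -1. ] fw [ 0.3  0.4 -1.4] gap 24.2 ff 30.0
(array([0.62, 8.69, 0.81]), array([-0.51, -4.25,  1.94]))
[2.96 8.23 0.4 ]
```

```bash
python3 -m jog '[[-1,0,0,0,-0.1,-0.85,0.39],[-1,0,0,0,-0.1,-0.85,0.39],[-1,0,0,0,-0.1,-0.85,0.39],[-1,0,0,0,-0.1,-0.85,0.39],[-1,0,0,0,-0.1,-0.85,0.39],[-1,0.33,0.92,0.04,0,0,0],[-1,0.33,0.92,0.04,0,0,0],[-1,0.33,0.92,0.04,0,0,0]]'>/dev/null;  python3 -m jog '[[-1,0.33,0.92,0.04,0,0,0],[-1,0.33,0.92,0.04,0,0,0],[-1,0.33,0.92,0.04,0,0,0],[-1,0.33,0.92,0.04,0,0,0],[-1,0.33,0.92,0.04,0,0,0],[-1,0.33,0.92,0.04,0,0,0],[-1,0,0,0,0,0,0],[-1,0,0,0,0,0,0]]'
python3 - <<'E'
from h import *
show(); d=snap("w3")
cv2.imwrite("pics/w3c.png",cv2.resize(cv2.imread("pics/w3.png")[60:300,190:460],None,fx=2.5,fy=2.5,interpolation=cv2.INTER_CUBIC)[:600])
E
```

```text
clock: 7.2
tcp_pos: [538.5, 310.5, 145.1]
tool_rot: [-3.138, -0.014, 3.068]
force: [0.1, -1.2, -3.2]
finger_gap: 23.7
finger_force: 30.0
t 7.2 tcp [538.5 310.5 145.1] rot [-3.138 -0.014  3.068] face [   3.4 -360.1  102.1] f(face) [-1.6  1.2 -2.8] fw [ 0.1 -1.2 -3.2] gap 23.7 ff 30.0
```

View pics/w3c.png

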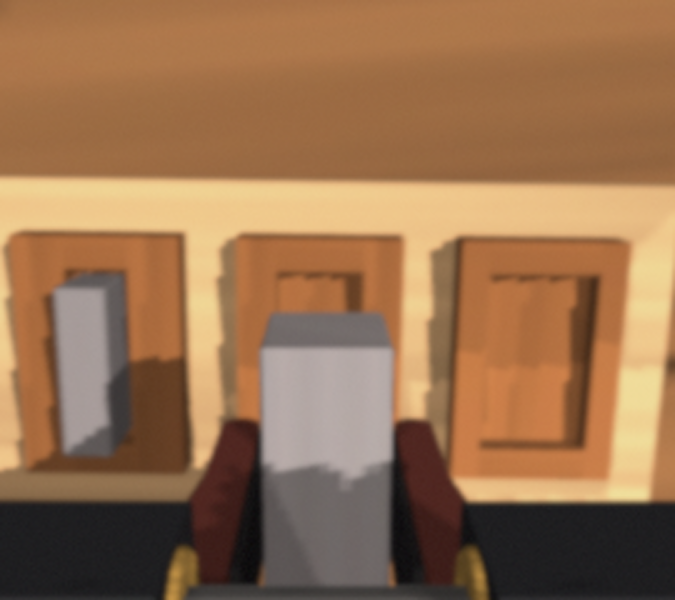

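Run:
```python
from h import *
d=load("w3"); c=lambda u,v:np.array([190+u/2.5,60+v/2.5]); T=toolT(); 
Tcam=d["T"]; T0=Tcam@np.linalg.inv(viewer.capture("wrist")["mount"])
Rz=T0[:3,:3]
g=lambda u,v,z: onplane(d,c(u,v),z)
L,Rr=g(10,233,27),g(628,240,27); v=L-Rr; yaw=np.degrees(np.arctan2(v[0],-v[1])); print("row yaw",yaw.round(2),L.round(1),Rr.round(1),np.linalg.norm(v).round(1))
p1,p2=g(276,273,27),g(362,274,27); print("pocket edge",p1.round(1),p2.round(1),np.linalg.norm(p2-p1).round(1)); pe=(p1+p2)/2
o1,o2=g(238,236,27),g(402,237,27); oe=(o1+o2)/2; print("outer",o1.round(1),o2.round(1),np.linalg.norm(o1-o2).round(1))
bl=[T0[2,3]-12.5+h for h in (0,30)]
b=[g(270,313,bl[0]),g(384,313,bl[0]),g(262,347,bl[1]),g(391,347,bl[1])]; print([x.round(1) for x in b],np.linalg.norm(b[0]-b[1]),np.linalg.norm(b[2]-b[3]))
a=np.radians(180+yaw) ; h=np.array([np.cos(a),np.sin(a),0])
print("slot centre from pocket",(pe-31*h).round(1),"outer",(oe-42*h).round(1)); 
hx=T0[:3,0]; print("block centre",[(((b[i]+b[i+1])/2)-28*hx).round(1) for i in (0,2)],"tcp",T0[:3,3].round(1), "tool yaw",np.degrees(np.arctan2(hx[1],hx[0])).round(2))
show()
```

```text
row yaw -4.85 [496.6 210.   27. ] [513.8 412.5  27. ] 203.2
pocket edge [516.2 296.1  27. ] [518.7 324.6  27. ] 28.6
outer [503.1 284.7  27. ] [507.4 338.5  27. ] 53.9
[array([508. , 302. , 132.6]), array([509.8, 325.8, 132.6]), array([507.8, 302.6, 162.6]), array([509.5, 325.1, 162.6])] 23.87237433730041 22.59314657072913
slot centre from pocket [548.3 307.7  27. ] outer [547.1 308.   27. ]
block centre [array([536.8, 311.8, 132.2]), array([536.6, 311.8, 162.2])] tcp [538.5 310.4 145.1] tool yaw 175.77
t 7.3 tcp [540.9 305.9 145.7] rot [-3.136 -0.013  3.061] face [   2.3 -355.2  103.4] f(face) [-0.6  1.  -2.1] fw [-0.4 -1.  -2.2] gap 23.7 ff 30.0
```

Run:
```python
from h import *
show()
RT=R.from_euler('xyz',[np.pi,0,np.radians(175.2)]).as_matrix()
print(rows([548.5,306.8,62],RT))
```

```text
t 7.3 tcp [540.9 305.9 145.7] rot [-3.136 -0.013  3.061] face [   2.3 -355.2  103.4] f(face) [-0.6  1.  -2.1] fw [-0.4 -1.  -2.2] gap 23.7 ff 30.0
(array([-0.21,  0.05,  2.09]), array([-0.05, -0.1 ,  0.03]))
```

```bash
python3 -m jog '[[-1,-0.1,0.02,0.7,-0.05,-0.1,0.03],[-1,-0.1,0.02,0.7,0,0,0],[-1,0,0,0.6,0,0,0],[-1,0,0,0,0,0,0],[-1,0,0,0,0,0,0],[-1,0,0,0,0,0,0],[-1,0,0,0,0,0,0]]'
python3 - <<'E'
from h import *
show(); d=snap("w4"); show()
cv2.imwrite("pics/w4c.png",cv2.resize(cv2.imread("pics/w4.png")[90:280,210:440],None,fx=3.1,fy=3.1,interpolation=cv2.INTER_CUBIC))
E
```

```text
clock: 7.88
tcp_pos: [550.7, 308.5, 68.7]
tool_rot: [3.137, 0.003, 3.057]
force: [0.1, 0.6, -2.9]
finger_gap: 24.2
finger_force: 30.0
t 7.88 tcp [550.7 308.5  68.7] rot [3.137e+00 3.000e-03 3.057e+00] face [ -45.  -356.2   41.8] f(face) [-1.6 -0.6 -2.4] fw [ 0.1  0.6 -2.9] gap 24.2 ff 30.0
t 7.93 tcp [550.6 308.7  68.7] rot [3.137e+00 3.000e-03 3.057e+00] face [ -44.9 -356.4   41.8] f(face) [-1.3 -0.  -2.9] fw [-0.3 -0.  -3.1] gap 23.6 ff 30.0
```

View pics/w4c.png

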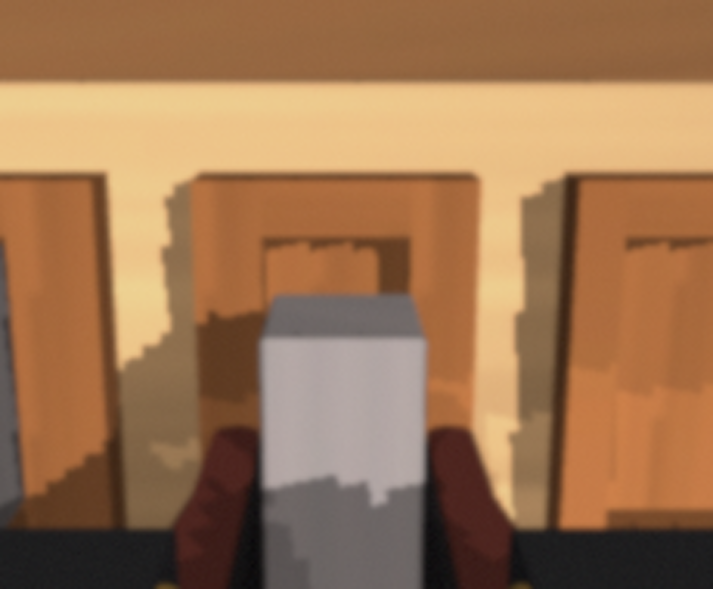

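Run:
```python
from h import *
d=load("w4"); T=toolT(); ti=lambda p:(T[:3,:3].T@(p-T[:3,3]))
g=lambda u,v,z: ti(onplane(d,(210+u/3.1,90+v/3.1),z)).round(1)
print("pocket edge",g(263,239,27),g(410,239,27),"outer",g(193,175,27),g(479,175,27))
z=T[2,3]-12.5
print("blk",g(271,296,z),g(412,296,z),g(261,337,z+30),g(426,338,z+30))
```

```text
pocket edge [ 34.2 -14.5  41.5] [34.1 14.  41.7] outer [ 46.5 -27.6  41.4] [46.5 27.  41.7]
blk [ 29.5 -11.2  12.3] [29.4 12.6 12.5] [ 30.3 -10.6 -17.7] [ 30.1  12.6 -17.5]
```

```bash
python3 -m jog '[[-1,0.04,-0.03,0.3,0,0,0],[-1,0,0,0.3,0,0,0],[-1,0,0,0.1,0,0,0],[-1,0,0,0.1,0,0,0],[-1,0,0,0.1,0,0,0],[-1,0,0,0,0,0,0],[-1,0,0,0,0,0,0]]'
```

```text
clock: 8.52
tcp_pos: [547.7, 307.6, 30.6]
tool_rot: [3.139, 0.001, 3.058]
force: [0.0, 0.6, -3.4]
finger_gap: 23.8
finger_force: 30.0
```

```bash
python3 -m jog '[[-1,0,0,0.03,0,0,0],[-1,0,0,0.02,0,0,0],[-1,0,0,0.01,0,0,0],[-1,0,0,0,0,0,0]]'
```

```text
clock: 8.85
tcp_pos: [548.0, 307.7, 29.8]
tool_rot: [3.138, 0.001, 3.058]
force: [-2.7, -0.8, 7.4]
finger_gap: 24.1
finger_force: 30.0
```

```bash
python3 -m jog '[[-0.2,0,0,0,0,0,0],[-0.2,0,0,0,0,0,0],[-0.2,0,0,-0.1,0,0,0],[-0.2,0,0,-0.5,0,0,0],[-0.2,0,0,-1,0,0,0],[0.5,0,0,-1,0,0,0],[0.5,0,0,-1,0,0,0],[0.5,0,0,0,0,0,0]]'
python3 - <<'E'
from h import *
show(); d=snap("w5")
cv2.imwrite("pics/w5c.png",cv2.resize(cv2.imread("pics/w5.png")[100:290,190:450],None,fx=2.4,fy=2.4,interpolation=cv2.INTER_CUBIC))
print(rows([552,-307,190],R.from_euler('xyz',[np.pi,0,np.radians(180)]).as_matrix()))
E
```

```text
clock: 9.52
tcp_pos: [551.9, 309.4, 181.3]
tool_rot: [3.13, 0.012, 3.057]
force: [2.0, 0.3, 0.3]
finger_gap: 51.7
finger_force: 0.0
t 9.52 tcp [551.9 309.4 181.3] rot [3.13  0.012 3.057] face [  10.1 -356.9  140. ] f(face) [-1.5  0.   1.3] fw [2.  0.3 0.3] gap 51.7 ff 0.0
(array([ -1.34, -15.33,  -0.43]), array([ 0.07,  0.07, -0.7 ]))
```

View pics/w5c.png

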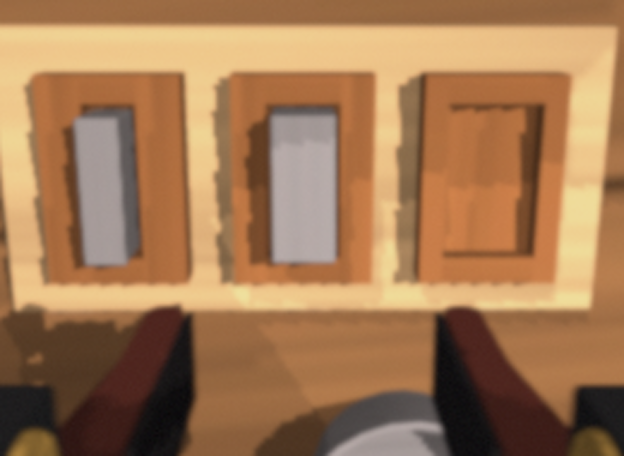

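```bash
python3 -m jog '[[1,-0.09,-0.97,-0.03,0,0,0],[1,-0.09,-0.97,-0.03,0,0,0],[1,-0.09,-0.97,-0.03,0,0,0],[1,-0.09,-0.97,-0.03,0,0,0],[1,-0.09,-0.97,-0.03,0,0,0],[1,-0.09,-0.97,-0.03,0,0,0],[1,-0.09,-0.97,-0.03,0,0,0],[1,-0.09,-0.97,-0.03,0,0,0]]'>/dev/null;  python3 -m jog '[[1,-0.09,-0.97,-0.03,0,0,0],[1,-0.09,-0.97,-0.03,0,0,0],[1,-0.09,-0.97,-0.03,0,0,0],[1,-0.09,-0.97,-0.03,0,0,0],[1,-0.09,-0.97,-0.03,0,0,0],[1,-0.09,-0.97,-0.03,0,0,0],[1,-0.09,-0.97,-0.03,0,0,-0.35],[1,-0.09,-0.8,-0.03,0,0,-0.35]]'>/dev/null; python3 -m jog '[[1,0,0,0,0,0,0],[1,0,0,0,0,0,0],[1,0,0,0,0,0,0],[1,0,0,0,0,0,0]]'
python3 - <<'E'
from h import *
show(); d=snap("w6"); T=toolT()
for l in ("hole_l","template"): print(l,[(np.round(r["centre"],1).tolist(),round(r["p"],2),onplane(d,r["centre"],8).round(1).tolist()) for r in finder.pinpoint(d,l)[:4]])
s=finder.silhouettes(d,"template")
if s:
    m=s[0]["region"].astype(np.uint8); r=cv2.minAreaRect(np.argwhere(m)[:,::-1].astype(np.float32)); b=cv2.boxPoints(r); print(s[0]["p"],s[0]["extent"],[ (p.round(1),onplane(d,p,8).round(1)) for p in b])
cv2.imwrite("pics/w6c.png",cv2.resize(cv2.imread("pics/w6.png")[80:260,190:450],None,fx=3,fy=3,interpolation=cv2.INTER_CUBIC))
E
```

```text
clock: 11.23
tcp_pos: [555.1, -307.3, 189.2]
tool_rot: [3.137, 0.0, -3.139]
force: [-0.1, -0.8, -0.3]
finger_gap: 87.8
finger_force: 0.0
t 11.23 tcp [ 555.1 -307.3  189.2] rot [ 3.137  0.    -3.139] face [ 95.8 252.5  99.6] f(face) [ 0.   0.7 -0.4] fw [-0.1 -0.8 -0.3] gap 87.8 ff 0.0
hole_l [([270.1, 150.0], 0.72, [527.4, -355.9, 8.0]), ([369.4, 145.4], 0.65, [522.6, -256.5, 8.0])]
template [([316.6, 172.6], 0.81, [550.3, -309.3, 8.0])]
0.8 [246.0, 128.6, 143.8, 93.8] [(array([246.9, 132.8], dtype=float32), array([ 510.4, -378.2,    8. ])), (array([387. , 129.3], dtype=float32), array([ 506.7, -239.8,    8. ])), (array([389.1, 216.4], dtype=float32), array([ 597.1, -232.7,    8. ])), (array([249.1, 219.9], dtype=float32), array([ 601.1, -380.7,    8. ]))]
```

View pics/w6c.png

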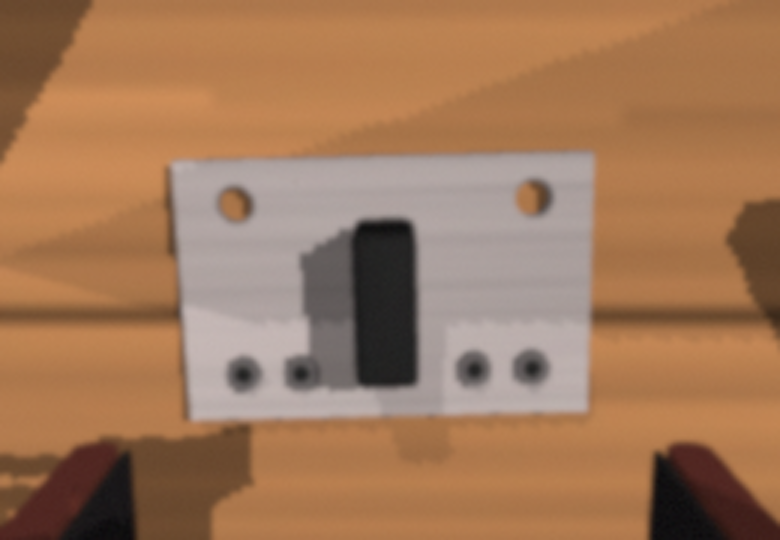

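Run:
```python
from h import *
d=load("w6"); g=lambda u,v,z:onplane(d,(190+u/3,80+v/3),z)
hl,hr=g(236,204,8),g(534,197,8); v=hr-hl; print("sep",np.linalg.norm(v),"xdir yaw",np.degrees(np.arctan2(v[1],v[0]))+90)
a=np.arctan2(v[1],v[0])+np.pi/2; h=np.array([np.cos(a),np.sin(a),0]); print("c holes",(hl+hr)/2-30*h)
P=np.array([g(*p,8) for p in [(171,163),(594,153),(588,412),(190,420)]]); w=P[1]+P[2]-P[0]-P[3]
print("c corners",P.mean(0),np.linalg.norm(np.roll(P,-1,0)-P,axis=1).round(1),np.degrees(np.arctan2(w[1],w[0]))+90)
G=np.array([g(*p,44) for p in [(356,234),(413,232),(416,384),(357,384)]]); print("grab",G.mean(0),np.linalg.norm(np.roll(G,-1,0)-G,axis=1).round(1))
```

```text
sep 99.37803175595717 xdir yaw 181.44941869799638
c holes [ 554.15618254 -306.81741645    8.        ]
c corners [ 554.96119668 -307.26111978    8.        ] [139.6  89.7 140.2  89.3] 181.3602129864153
grab [ 553.58976862 -307.33275198   44.        ] [17.2 47.7 18.4 47. ]
```

```bash
python3 - <<'E'
from h import *
show(); print(rows([554.3,-307.1,13],R.from_euler('xyz',[np.pi,0,np.radians(181.4)]).as_matrix()))
E
python3 -m jog '[[0,0.02,0,0.9,0.04,0,-0.18],[0,0,0,0.9,0,0,0],[0,0,0,0.9,0,0,0],[0,0,0,0.9,0,0,0],[0,0,0,0.6,0,0,0],[0,0,0,0.1,0,0,0],[0,0,0,0,0,0,0],[0,0,0,0,0,0,0]]' 40
```

```text
t 11.43 tcp [ 555.3 -308.1  190. ] rot [ 3.138e+00  1.000e-03 -3.139e+00] face [ 96.2 253.3 100.3] f(face) [ 0.1  0.3 -0.1] fw [-0.1 -0.3  0. ] gap 87.6 ff 0.0
(array([0.03, 0.01, 4.42]), array([ 0.03,  0.01, -0.19]))
clock: 12.1
tcp_pos: [555.2, -310.0, 19.3]
tool_rot: [-3.139, 0.003, -3.119]
force: [0.7, -0.8, 0.3]
finger_gap: 43.8
finger_force: 0.0
```

```bash
python3 -m jog '[[0,0.02,0.06,0.14,0,0,0],[0,0,0,0,0,0,0],[-1,0,0,0,0,0,0],[-1,0,0,0,0,0,0],[-1,0,0,0,0,0,0],[-1,0,0,0,0,0,0],[-1,0,0,0,0,0,0]]' 40;python3 - <<'E'
from h import *
show()
E
```

```text
clock: 12.68
tcp_pos: [553.7, -307.9, 12.9]
tool_rot: [-3.139, 0.002, -3.12]
force: [0.1, -0.7, 3.1]
finger_gap: 20.0
finger_force: 40.0
t 12.68 tcp [ 553.7 -307.9   12.9] rot [-3.139e+00  2.000e-03 -3.120e+00] face [  9.  252.9 -53.8] f(face) [1.5 0.7 2.6] fw [ 0.1 -0.7  3.1] gap 20.0 ff 40.0
```

```bash
python3 -m jog '[[-1,0,0,-0.3,0,0,0],[-1,0,0,-0.9,0,0,0],[-1,0,0,-0.9,0,0,0],[-1,0,0,-0.9,0,0,0],[-1,0,0,-0.9,0,0,0],[-1,0,0,-0.9,0,0,0],[-1,0,0,0,0,0,0],[-1,0,0,0,0,0,0]]'
python3 - <<'E'
from h import *
show(); p=face([4,6.3,93]); print(p,rows(p,TF))
E
```

```text
clock: 13.35
tcp_pos: [554.0, -307.4, 206.9]
tool_rot: [-3.138, 0.005, -3.12]
force: [0.2, 0.4, -3.1]
finger_gap: 19.8
finger_force: 40.0
t 13.35 tcp [ 554.  -307.4  206.9] rot [-3.138  0.005 -3.12 ] face [105.6 252.4 114.4] f(face) [-1.8 -0.4 -2.5] fw [ 0.2  0.4 -3.1] gap 19.8 ff 40.0
[591.39063607 -52.11423247 137.54036255] (array([-1.06,  6.37,  1.72]), array([ 0.27,  4.4 , -1.12]))
```

```bash
python3 -m jog '[[-1,-0.15,0.9,0,0,0,0],[-1,-0.15,0.91,0,0,0,0],[-1,-0.15,0.91,0,0,0,0],[-1,-0.15,0.91,0,0,0,0],[-1,-0.15,0.91,0,0,0,0],[-1,-0.15,0.91,0,0,0,0],[-1,-0.15,0.91,0,0,0,0],[-1,0,0,0,0,0,0]]' >/dev/null; python3 -m jog '[[-1,0,0,0,0.05,0.88,-0.22],[-1,0,0,0,0.05,0.88,-0.22],[-1,0,0,0,0.05,0.88,-0.22],[-1,0,0,0,0.05,0.88,-0.22],[-1,0,0,0,0.05,0.88,-0.22],[-1,0,0,0,0,0,0],[-1,0,0,0,0,0,0],[-1,0,0,0,0,0,0]]'
python3 - <<'E'
from h import *
show(); p=face([4,6.3,63]); print(p,rows(p,TF))
E
```

```text
clock: 14.68
tcp_pos: [588.9, -52.1, 202.9]
tool_rot: [3.138, -0.527, -2.985]
force: [0.6, -0.3, -2.3]
finger_gap: 19.9
finger_force: 40.0
t 14.68 tcp [588.9 -52.1 202.9] rot [ 3.138 -0.527 -2.985] face [ 38.8   5.9 148.4] f(face) [-1.7  0.4 -1.7] fw [ 0.6 -0.3 -2.3] gap 19.9 ff 40.0
[576.57942897 -54.48660348 111.55960044] (array([-0.88, -0.02,  2.13]), array([ 0.04, -0.03, -0.02]))
```

```bash
python3 -m jog '[[-1,-0.44,-0.01,0.7,0.04,0,0],[-1,-0.44,-0.01,0.7,0,0,0],[-1,0,0,0.73,0,0,0],[-1,0,0,0,0,0,0],[-1,0,0,0,0,0,0],[-1,0,0,0,0,0,0],[-1,0,0,0,0,0,0]]'
python3 - <<'E'
from h import *
show(); d=snap("w7"); T=d["T"]@np.linalg.inv(d["mount"])
for r in finder.pinpoint(d,"hole_l")[:4]: print(r["p"],r["centre"],(T[:3,:3].T@(onplane(d,r["centre"],p0=T[:3,3]+5*T[:3,2],n=T[:3,2])-T[:3,3])).round(1))
cv2.imwrite("pics/w7c.png",cv2.resize(cv2.imread("pics/w7.png")[70:270,190:450],None,fx=3,fy=3,interpolation=cv2.INTER_CUBIC))
E
```

```text
clock: 15.27
tcp_pos: [579.3, -54.6, 115.1]
tool_rot: [-3.14, -0.522, -2.985]
force: [-0.1, 0.2, -2.6]
finger_gap: 19.7
finger_force: 40.0
t 15.27 tcp [579.3 -54.6 115.1] rot [-3.14  -0.522 -2.985] face [ 3.5  6.9 67.4] f(face) [-1.3 -0.2 -2.3] fw [-0.1  0.2 -2.6] gap 19.7 ff 40.0
0.76 [415.1, 187.1] [29.7 48.4  5. ]
0.63 [226.2, 186.3] [ 30.1 -46.3   5. ]
```

View pics/w7c.png

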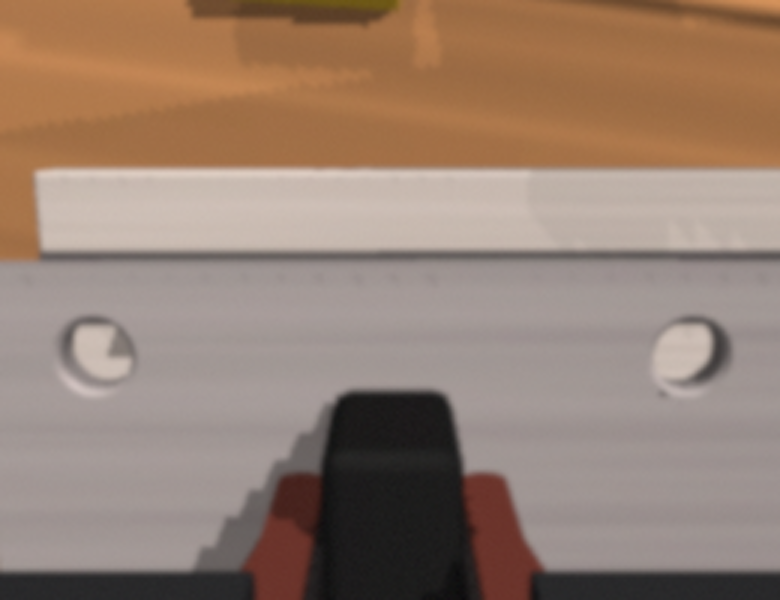

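Run:
```python
from h import *
d=load("w7"); Tm=np.array(viewer.capture("wrist")["mount"]); T=d["T"]@np.linalg.inv(Tm)
px=lambda u,v:(190+u/3,70+v/3)
t=lambda uv,z:(T[:3,:3].T@(onplane(d,uv,p0=T[:3,3]+z*T[:3,2],n=T[:3,2])-T[:3,3])).round(1)
print("holes",t(px(96,355),5),t(px(691,356),5), "edge",t(px(0,263),5),t(px(780,262),5))
tc=F.T@(T[:3,3]-C); print("tcp face",tc)
for z in (tc[2]-1.5,tc[2],tc[2]+1.5): print("face corner in tool",t(px(37,171),z),"upper edge right",t(px(770,169),z),"slot edge at x~ 34+6.3:", t(px(40,252),z))
print("expected corner",60-tc[0],-(85-tc[1]))
show()
```

```text
holes [ 29.1 -48.5   5. ] [28.9 51.1  5. ] edge [ 44.5 -63.1   5. ] [44.7 64.4  5. ]
tcp face [ 3.47901019  6.85159665 67.44412915]
face corner in tool [ 56.  -76.4  65.9] upper edge right [56.4 83.5 65.9] slot edge at x~ 34+6.3: [ 38.3 -77.3  65.9]
face corner in tool [ 55.9 -77.   67.4] upper edge right [56.3 84.1 67.4] slot edge at x~ 34+6.3: [ 38.1 -77.9  67.4]
face corner in tool [ 55.8 -77.5  68.9] upper edge right [56.3 84.6 68.9] slot edge at x~ 34+6.3: [ 37.9 -78.4  68.9]
expected corner 56.520989805603925 -78.14840335151244
t 15.42 tcp [578.6 -54.4 114. ] rot [-3.14  -0.524 -2.984] face [ 3.4  6.5 66.2] f(face) [-0.2 -0.5 -3. ] fw [-1.4  0.2 -2.7] gap 19.8 ff 40.0
```

```bash
python3 -m jog '[[-1,0.02,0.01,0.3,0,0,0],[-1,0,0,0.3,0,0,0],[-1,0,0,0.2,0,0,0],[-1,0,0,0.05,0,0,0],[-1,0,0,0,0,0,0],[-1,0,0,0,0,0,0],[-1,0,0,0,0,0,0]]' >/dev/null
python3 - <<'E'
from h import *
show()
E
```

```text
t 16.0 tcp [560.3 -56.8  83.9] rot [-3.14  -0.527 -2.984] face [ 4.4  6.  30.8] f(face) [-1.5 -1.1 -2. ] fw [ 0.1  1.2 -2.5] gap 20.1 ff 40.0
```

```bash
python3 -m jog '[[-1,0,0,0.05,0,0,0],[-1,0,0,0.05,0,0,0],[-1,0,0,0,0,0,0],[-1,0,0,0,0,0,0]]' >/dev/null; python3 -c "
from h import *
show()"; python3 -m jog '[[-1,0,0,0.05,0,0,0],[-1,0,0,0,0,0,0],[-1,0,0,0,0,0,0]]' >/dev/null; python3 -c "
from h import *
show()"
```

```text
t 16.33 tcp [557.7 -57.2  80.1] rot [-3.14  -0.528 -2.984] face [ 4.8  6.  26.2] f(face) [-2.2 -0.2 -2.7] fw [ 0.5  0.3 -3.4] gap 19.9 ff 40.0
t 16.58 tcp [556.7 -57.3  78.3] rot [-3.14  -0.528 -2.984] face [ 4.8  5.9 24.1] f(face) [-2.3  0.5 -3. ] fw [ 0.5 -0.4 -3.7] gap 20.0 ff 40.0
```

```bash
python3 -m jog '[[-1,0,0,0.05,0,0,0],[-1,0,0,0,0,0,0],[-1,0,0,0,0,0,0]]' >/dev/null; python3 -c "
from h import *
show()"; python3 -m jog '[[-1,0,0,0.05,0,0,0],[-1,0,0,0,0,0,0],[-1,0,0,0,0,0,0]]' >/dev/null; python3 -c "
from h import *
show()"
```

```text
t 16.83 tcp [555.8 -57.7  76.5] rot [-3.14  -0.528 -2.984] face [ 4.7  6.1 22.2] f(face) [-1.4  0.7 -3. ] fw [-0.2 -0.7 -3.3] gap 19.8 ff 40.0
t 17.08 tcp [554.8 -58.   74.8] rot [-3.14  -0.528 -2.984] face [ 4.7  6.3 20.1] f(face) [-1.8  2.5 -3.2] fw [ 0.3 -2.5 -3.7] gap 20.0 ff 40.0
```

```bash
python3 -m jog '[[-1,0,-0.015,0.05,0,0,0],[-1,0,0,0,0,0,0],[-1,0,0,0,0,0,0]]' >/dev/null; python3 -c "
from h import *
show()"; python3 -m jog '[[-1,0,0,0.04,0,0,0],[-1,0,0,0,0,0,0],[-1,0,0,0,0,0,0]]' >/dev/null; python3 -c "
from h import *
show()"
```

```text
t 17.33 tcp [553.7 -58.3  73. ] rot [-3.141 -0.528 -2.984] face [ 4.9  6.4 18. ] f(face) [-2.3 -0.3 -3.5] fw [ 0.2  0.3 -4.2] gap 19.4 ff 40.0
t 17.58 tcp [553.  -58.4  71.7] rot [-3.141 -0.528 -2.984] face [ 4.8  6.4 16.5] f(face) [-2.2  0.9 -2.5] fw [ 0.8 -0.8 -3.3] gap 19.4 ff 40.0
```

Bottom is about 3 mm off the face, pins well in the holes. Continuing to contact.

```bash
python3 -m jog '[[-1,0,0,0.04,0,0,0],[-1,0,0,0,0,0,0],[-1,0,0,0,0,0,0]]' >/dev/null; python3 -c "
from h import *
show()"; python3 -m jog '[[-1,0,0,0.03,0,0,0],[-1,0,0,0,0,0,0],[-1,0,0,0,0,0,0]]' >/dev/null; python3 -c "
from h import *
show()"
```

```text
t 17.83 tcp [552.2 -58.6  70.3] rot [-3.141 -0.528 -2.984] face [ 4.8  6.5 14.9] f(face) [-1.6 -0.9 -2.3] fw [ 0.   0.9 -2.8] gap 19.9 ff 40.0
t 18.08 tcp [551.6 -58.7  69.3] rot [-3.14  -0.528 -2.984] face [ 4.8  6.5 13.8] f(face) [-0.8  0.7 -2. ] fw [-0.2 -0.8 -2.1] gap 19.5 ff 40.0
```

```bash
python3 -m jog '[[-1,0,0,0.03,0,0,0],[-1,0,0,0,0,0,0],[-1,0,0,0,0,0,0]]' >/dev/null; python3 -c "
from h import *
show()"; python3 -m jog '[[-1,0,0,0.02,0,0,0],[-1,0,0,0,0,0,0],[-1,0,0,0,0,0,0]]' >/dev/null; python3 -c "
from h import *
show()"
```

```text
t 18.33 tcp [551.2 -58.8  68.4] rot [-3.14  -0.527 -2.984] face [ 4.7  6.6 12.7] f(face) [-1.4  0.2 -2.5] fw [-0.  -0.2 -2.8] gap 19.5 ff 40.0
t 18.58 tcp [551.1 -58.8  68.3] rot [-3.14  -0.527 -2.984] face [ 4.7  6.5 12.6] f(face) [ 0.9 -1.   4. ] fw [1.  1.2 3.9] gap 19.8 ff 40.0
```

```bash
python3 -m jog '[[-1,0,0,0.01,0,0,0],[-1,0,0,0,0,0,0],[-0.3,0,0,0,0,0,0],[-0.3,0,0,0,0,0,0],[-0.3,0,0,0,0,0,0],[-0.3,0,0,-0.1,0,0,0],[-0.3,0,0,-0.3,0,0,0],[-0.3,0,0,-0.5,0,0,0]]'; python3 -m jog '[[-0.3,0,0,-0.7,0,0,0],[-0.3,0,0,-0.9,0,0,0],[-0.3,0,0,-0.3,0,0,0],[-0.3,0,0,0,0,0,0],[-0.3,0,0,0,0,0,0]]'
python3 - <<'E'
from h import *
show(); d=snap("w8"); sc=cap("scene"); cv2.imwrite("pics/s8.png",sc["frame"][:,:,::-1])
px=[]
for r in finder.pinpoint(d,"hole_l")[:3]: print(round(r["p"],2),np.round(r["centre"],1),"on face(top z=8):",(F.T@(onplane(d,r["centre"],p0=face([0,0,8]),n=F[:,2])-C)).round(1))
for dd,n in((d,"wrist"),(sc,"scene")):
  for r in finder.pinpoint(dd,"template")[:2]: print(n,"templ",round(r["p"],2),np.round(r["centre"],1),"expected",proj(dd,face([4,6.3,0])).round(1))
print("slot24 scene expected",proj(sc,[[547.5,307.5,17]]).round(1),[np.round(r["centre"],1) for r in finder.pinpoint(sc,"setting_block")[:5]])
a=cv2.resize(d["frame"][90:260,190:450],None,fx=2.3,fy=2.3,interpolation=cv2.INTER_CUBIC); b=sc["frame"][100:360,180:480]
b=cv2.resize(b,(int(300*a.shape[0]/260),a.shape[0])) if 0 else cv2.resize(sc["frame"][130:250,240:380],None,fx=1.4,fy=1.4)
c=np.zeros((a.shape[0],a.shape[1]+b.shape[1],3),np.uint8); c[:,:a.shape[1]]=a; c[:b.shape[0],a.shape[1]:]=b; print(c.shape); cv2.imwrite("pics/fin.png",c[:,:,::-1])
E
```

```text
clock: 19.25
tcp_pos: [567.2, -56.1, 98.2]
tool_rot: [-3.141, -0.531, -2.984]
force: [0.3, -0.5, -0.9]
finger_gap: 31.0
finger_force: 0.0
clock: 19.67
tcp_pos: [606.7, -49.9, 164.6]
tool_rot: [-3.14, -0.526, -2.984]
force: [-0.7, -0.5, 0.4]
finger_gap: 30.9
finger_force: 0.0
t 19.67 tcp [606.7 -49.9 164.6] rot [-3.14  -0.526 -2.984] face [  4.1   6.6 124.1] f(face) [ 0.9  0.4 -0.1] fw [-0.7 -0.5  0.4] gap 30.9 ff 0.0
0.96 [261.9 155.5] on face(top z=8): [34.9 53.5  8. ]
0.96 [383.1 155.1] on face(top z=8): [ 35.1 -45.5   8. ]
wrist templ 0.72 [320.  191.6] expected [[319.8 190. ]]
wrist templ 0.56 [384.1 157.1] expected [[319.8 190. ]]
scene templ 0.91 [311.6 184.4] expected [[312.4 186.5]]
slot24 scene expected [[407.5 313.1]] [array([272.7, 255.6]), array([359.4, 171.7]), array([406.9, 312.7])]
(391, 794, 3)
```

View pics/fin.png

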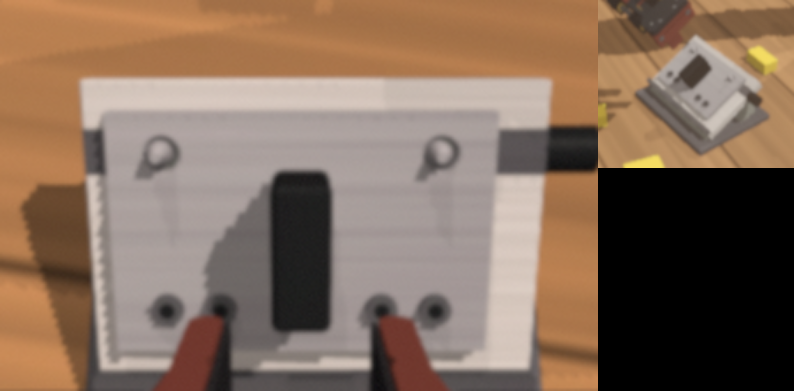

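The final picture shows the template lying flat on the slope. The pins stand through both holes, at (160,152) and (442,152) in the crop, and the fingers are clear. The setting block is found in its slot, so I'm handing in.

```bash
python3 -c "
from rig import manip
print(manip.finish_job())"
```

```text
the job is handed in; nothing more can be done
None
```

The setting block is back in its own slot, the middle one on the rack, and the template hangs flush on both pins with the gripper clear; I handed the job in at about 20 s of the 64 s allowed.

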